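# Flip the bench block over against the tile's edge

## Robot

A 6-joint arm with a two-finger parallel gripper is mounted at the origin on a cart in front of the work surface, level with it; the furniture and walls round the work are solid. World frame = base frame: x ahead of the robot, y to its left, z up, the work surface at z = 0. Lengths are in m, angles in rad, forces in N, time in s.
With the tool pointing down it reaches from about 0.35 to 0.975 m from the base axis. Payload 17.4 kg.
Tool frame: the origin (TCP) lies midway between the tips of the shut fingers; the grasp point (between the pads) lies 19 mm behind it; z points along the fingers, y is the line along which they close (so a half turn about z gives the same grasp; the last joint's range is limited). The gripper opens to 85 mm and grips with 20 to 120 N. Pads are 22 mm wide; open, the fingers measure 114 mm over their backs; the gripper's body (76 mm by 85 mm) begins 54 mm behind the grasp point. The pads swing forward as they close: fully open they stand 13 mm farther back than shut.
Start: joints at [-1.382, 0.116, 1.442, -0, 1.584, -0.038], TCP at [0.152, -0.658, 0.231] pointing down, gripper open.
Joint ranges: [-2.83, 2.83], [-0.83, 2.19], [0.07, 2.5], [-1.14, 4.28], [0.01, 3], [-2.97, 2.97]. Speed limits (rad/s): [1.89, 1.89, 2.22, 3.14, 3.14, 3.14].

## Interface

Orientations are given as a unit quaternion [w, x, y, z].
In Python, from plant import readout, cams, workorder gives the robot as it stands.
- The arm moves only by the shell command python3 -m inch 'ROWS' [FORCE]. ROWS is JSON, a list of rows, each a list of 5 numbers: the gripper command: -1 is fully open, 1 is shut, values between are in proportion, then the shift along the tool's x, y, z in mm, then the turn about the tool's z in degrees. A call has 1 to 20 rows; each row is the pose to reach, as a shift and turn from the pose commanded when the call began, along the tool's axes at that moment; what a row does not reach only later rows make up. A row lasts 1/10 s, in which the tool goes at most 50 mm and 8.59 degrees, less where a joint would pass 70% of its speed; a pose out of reach is approached as far as the arm can. A call with a gripper value outside its range is refused whole. The fingers move at their own pace and stop on an object; FORCE is the grip in N (left out, the last holds). Time passes only in rows, so rows that repeat a pose let the fingers close. It gives the time, the measured TCP pose, the force, the opening and the grip force at its end, in the units of the state.
- readout.state(): the state, without advancing time (a new reading comes with each control period).
- cams.grab_frame(name): name is "scene" or "top"; returns (picture, depth): 400x640x3 uint8, red, green, blue; 400x640 float32, m along the optical axis (not along the pixel's ray), 0 where there is no reading.
- cams.camera_info(name): a dict with "fx", "fy", "cx", "cy" (pixels), "world_from_camera" (4x4, takes a point from camera to world coordinates). Camera axes: x right, y down, z forward; pixel columns grow to the right and rows downward; lengths in m; the calibration is good to about 2 mm. A picture is of the moment at which its call begins. camera_info takes no time and is no camera call.
- workorder.sign_off(): hands the job in; it is judged then, once.
The state is a dict: "t": time; "qpos": joint angles; "qd": joint speeds; "effort": joint torques, N m; "tcp_pos": TCP position; "orientation": TCP orientation; "force": force on the tool from outside, world axes, zero at the start; "wrist_torque": the same for the moment, N m; "width": finger opening in m; "gripper_force": force on a finger pad.
Only numpy, scipy, OpenCV 4.12 (cv2) and the standard library are available. Lean on these libraries where they do the work, as an engineer would, in place of code of your own. Each camera call takes 0.05 s, during which the arm holds its last target. There are 200 camera calls.

## Task

The two-faced bench block lies steel side up on the worktop, in front of the big white tile. With the fingertips, push it across the worktop against the tile's near edge, tip it up there on its front edge and push it on over, so that it ends lying flat on the tile with its rubber side up. Do not pick the block up or carry it, and leave the other things on and around the tile where they are.

Things in the scene. Friction and masses are not known exactly. Their poses are not given: they have to be found in the camera images.
- block: Two-faced bench block, loose, about 0.2 to 0.33 kg: a bright steel plate 60 (x) x 90 (y) x 8 mm on top of a black rubber foot 52 x 82 x 6 mm that is set in 4 mm on all sides, 14 mm thick in all. So the steel plate's rim overhangs, its underside 6 mm above the worktop. Origin: centre of the rubber underside; x points to the long side that faces the tile at the start (within about 17 degrees), z points out of the steel face (up at the start, down when flipped).
- block_front (a point): Middle of the block's long side that faces the tile at the start, half-way up its 14 mm (30 mm from the block's centre along its x). The block tips about this side, which stays low beside the tile. Fingertips pressing the opposite side firmly (5 to 10 N) toward the tile hold it by friction, so it rises with them as they swing up and over.
- tile: Big glazed white tile, fixed to the worktop, 212 (x) x 398 (y) mm, its top 11 mm above the worktop. Origin: centre of its underside; x points away from the robot, square to its long near edge (yawed at most 9 degrees), z up. Its near edge is an upright step 11 mm high: the wall to push against.
- tile_edge (a point): Middle of the tile's near top edge, 11 mm above the worktop; the edge runs 199 mm to either side along the tile's y.
- spool: Bystander: white wire spool, 43 mm across, 22 mm high, standing on the left end of the tile. Origin: centre of its underside.
- ring_stand: Bystander: white round ring stand with a peg, 49 mm across, 32 mm high, on the right end of the tile. Origin: centre of its underside.
- pendant: Bystander: blue scalloped flower pendant, 31 x 35 x 5 mm, lying near the back of the tile. Origin: centre of its underside.
- cutters: Bystander: cutters with black handles, 108 x 106 x 11 mm, lying on the worktop to the right of the block. Origin: centre of its underside.
- bracelet: Bystander: yellow and cream bead bracelet, 68 x 81 x 8 mm, lying on the worktop to the left of the block. Origin: its centre.
- leather_drop: Bystander: brown oval leather blank, 23 x 25 x 4 mm, lying on the worktop between block and cutters. Origin: centre of its underside.
There are look-alikes about, which are no part of the job. What is shaped like the block but blue, green or red is not meant.

How it is judged:
By the outcome, as a careful person would: the job done as asked, in the order asked, and still so for the second after the job is handed in, with the robot touching nothing.
It also fails if it takes over 48 s, if anything falls off the work surface, if the arm or the gripper's body presses on something with over 40 N, if the wrist force passes 120 N, or if a joint passes its speed limit or range.

## Working session

There is one attempt and no reset: what is moved stays moved. The work goes in short steps, Python scripts to look and compute and a shell command to move; the robot and the scene stay as the last step left them, time stands still between calls to the robot, and variables do not carry over. Pictures are saved under pics/ and viewed, at most 10 in all, crops included, and the job is handed in when it is done.

```bash
ls; mkdir -p pics
python3 - <<'E'
from plant import readout,cams
import cv2
for n in("scene","top"):
    p,d=cams.grab_frame(n); cv2.imwrite(f"pics/{n}0.png",p[:,:,::-1]); i=cams.camera_info(n); print(n,i)
print(readout.state())
E
```

```text
pics
scene {'fx': 455.13544454218794, 'fy': 455.13544454218794, 'cx': 307.34324728935155, 'cy': 197.48048683361384, 'world_from_camera': array([[ 0.91635931, -0.32250347,  0.237228  ,  0.29360206],
       [-0.40012715, -0.71767138,  0.56995267, -0.4737696 ],
       [-0.01355996, -0.6172028 , -0.78668725,  0.92973461],
       [ 0.        ,  0.        ,  0.        ,  1.        ]])}
top {'fx': 467.8318902551104, 'fy': 467.8318902551104, 'cx': 320.2800172586096, 'cy': 198.88628647896962, 'world_from_camera': array([[ 0.01312872, -0.99616166,  0.08654239,  0.47876933],
       [-0.99966685, -0.0149997 , -0.02100455,  0.16906151],
       [ 0.02222204, -0.0862378 , -0.99602672,  1.08112826],
       [ 0.        ,  0.        ,  0.        ,  1.        ]])}
{'t': 0.1, 'qpos': array([-1.38178302e+00,  1.16443039e-01,  1.44217573e+00, -8.09932973e-06,
        1.58398556e+00, -3.78120953e-02]), 'qd': array([ 5.49863265e-04, -9.07292169e-04, -1.67717329e-03,  6.00978339e-04,
       -5.66014715e-05, -2.64507527e-04]), 'effort': array([ 3.77796081e-03, -7.33665562e+01, -6.33788681e+01, -7.67178176e-05,
        5.23059789e-03, -6.24856693e-05]), 'tcp_pos': array([ 0.15174898, -0.6575591 ,  0.23064673]), 'orientation': array([-5.04082518e-04,  9.93575549e-01,  1.13169664e-01, -4.22426516e-05]), 'force': array([-0.53309374,  0.01668473, -0.29015868]), 'wrist_torque': array([-0.04735009, -0.02583398, -0.01633314]), 'gripper_force': 0.0, 'width': 0.08535944996072443}
```

View pics/top0.png

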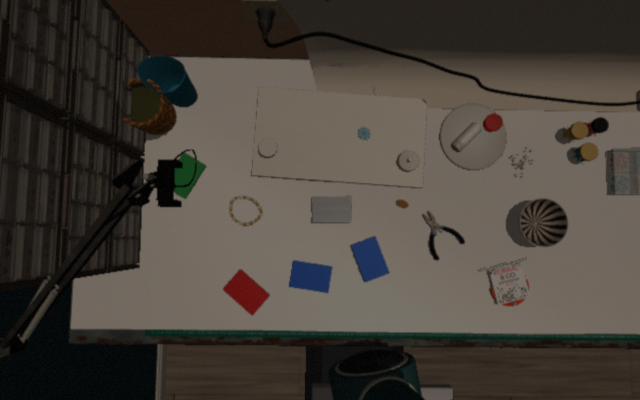

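View pics/scene0.png

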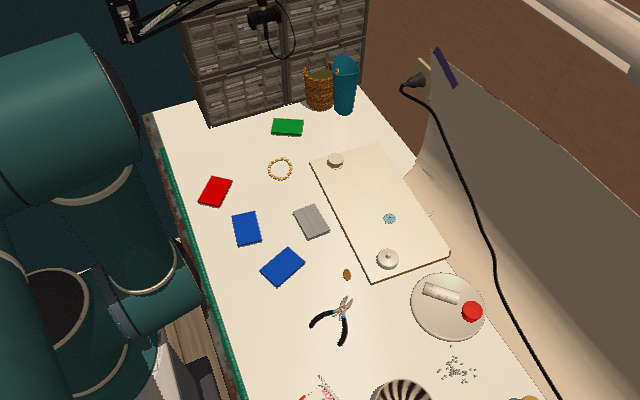

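The top view shows the grey block near pixel (331,209) with the tile above it, its near edge running from about (252,176) to (424,187). The bracelet is at (245,210), the leather at (402,204), the cutters at (440,235), and blue look-alikes lie below the block. The scene view agrees.

```bash
cat > h.py <<'E'
import numpy as np,cv2
from plant import readout,cams
def ray(n,u,v,z):
    i=cams.camera_info(n);T=i["world_from_camera"]
    d=T[:3,:3]@np.array([(u-i["cx"])/i["fx"],(v-i["cy"])/i["fy"],1]);o=T[:3,3]
    return (o+d*(z-o[2])/d[2])
E
python3 - <<'E'
from h import *
p,d=cams.grab_frame("top")
hsv=cv2.cvtColor(p,cv2.COLOR_RGB2HSV)
print(p[209,331],p[209,290],p[140,330],p[176:192,331].sum(1), d[209,331],d[209,290])
m=np.zeros(p.shape[:2],np.uint8); r=slice(190,230),slice(300,362)
g=p.mean(2); m[r]=(g[r]<0.8*g[209,290])*255
c=max(cv2.findContours(m,0,1)[0],key=cv2.contourArea); b=cv2.minAreaRect(c);print(b,cv2.contourArea(c))
for q in cv2.boxPoints(b): print("blk",ray("top",*q,.014))
print("c",ray("top",*b[0],.014))
# near tile edge: strongest dark line per column
gg=cv2.GaussianBlur(g.astype(np.float32),(3,3),0);pts=[]
for u in range(262,420,3):
    v0=176.5+(u-252)*.062; vs=np.arange(int(v0)-5,int(v0)+7); k=vs[np.argmin(gg[vs,u])]; pts.append((u,k))
pts=np.array(pts,np.float32); vx,vy,x0,y0=cv2.fitLine(pts,cv2.DIST_HUBER,0,.01,.01).ravel()
for u in(252,331,424):
    v=y0+(u-x0)*vy/vx; print("edge",u,v,ray("top",u,v,.011),ray("top",u,v,.0))
cv2.imwrite("pics/crop.png",cv2.resize(p[165:265,240:440][:,:,::-1],None,fx=4,fy=4,interpolation=2))
E
```

```text
[92 87 83] [119 110 101] [115 106  93] [315 315 314 307 275 208 260 313 319 316 318 318 318 321 319 319] 1.0710356 1.0856991
((331.0, 209.0), (26.0, 40.0), 90.0) 910.5
blk [0.57780416 0.16790177 0.014     ]
blk [0.57919851 0.07614234 0.014     ]
blk [0.51956874 0.07569758 0.014     ]
blk [0.51829428 0.1670184  0.014     ]
c [0.54864422 0.12173279 0.014     ]
edge 252 175.37119 [0.6236465  0.30420831 0.011     ] [0.62513571 0.30559751 0.        ]
edge 331 180.96635 [0.61358546 0.12232195 0.011     ] [0.61497125 0.12184151 0.        ]
edge 424 187.55307 [ 0.6016705  -0.09308008  0.011     ] [ 0.60293382 -0.09577467  0.        ]
```

View pics/crop.png

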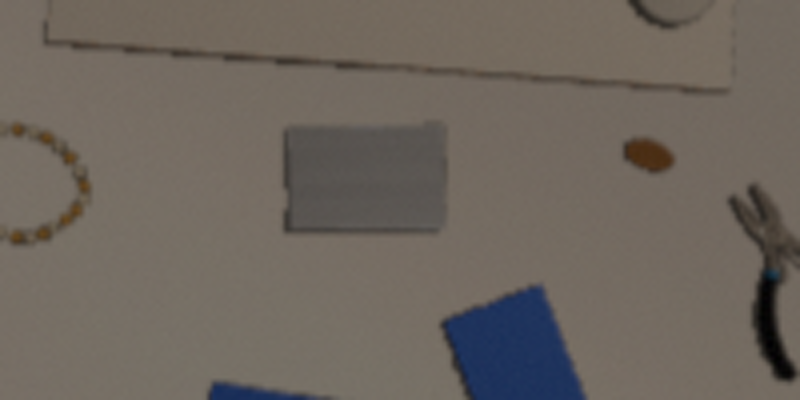

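The crop shows the block's steel face at crop (285–445, 122–232) with about 2° yaw. The tile's near edge runs just above it, and the way behind the block is clear of the blue block's corner at (445,320).

Run:
```python
from h import *
p,d=cams.grab_frame("top");i=cams.camera_info("top");T=i["world_from_camera"]
v,u=np.mgrid[:400,:640]; P=np.stack([(u-i["cx"])/i["fx"]*d,(v-i["cy"])/i["fy"]*d,d],-1)@T[:3,:3].T+T[:3,3]
a=np.array([.152,-.658]);b=np.array([.488,.125]);L=np.linalg.norm(b-a);e=(b-a)/L
q=P[...,:2]-a;s=q@e;w=np.abs(q@[-e[1],e[0]]); k=(d>0)&(s>.2)&(s<L+.05)&(w<.13)
print("max z on way",P[k][:,2].max(),P[k][P[k][:,2].argmax()])
s=readout.state();R=__import__("scipy.spatial.transform",fromlist=["Rotation"]).Rotation.from_quat(s["orientation"][[1,2,3,0]]).as_matrix()
print(R.round(3),R.T@(np.array([.488,.125,.231])-s["tcp_pos"])*1000)
```

```text
max z on way 0.021903018681849407 [ 0.43172048 -0.31047613  0.02190302]
[[ 0.974  0.225 -0.   ]
 [ 0.225 -0.974  0.001]
 [ 0.    -0.001 -1.   ]] [ 5.03630963e+02 -6.86937832e+02  3.48589689e-01]
```

```bash
python3 -m inch '[[0.3,50,-69,0,4],[0.3,126,-172,0,16.2],[0.3,504,-687,0,16.2],[0.3,504,-687,0,16.2],[0.3,504,-687,0,16.2],[0.3,504,-687,0,16.2],[0.3,504,-687,0,16.2],[0.3,504,-687,0,16.2],[0.3,504,-687,0,16.2],[0.3,504,-687,0,16.2],[0.3,504,-687,0,16.2],[0.3,504,-687,0,16.2],[0.3,504,-687,0,16.2],[0.3,504,-687,0,16.2],[0.3,504,-687,0,16.2],[0.3,504,-687,0,16.2],[0.3,504,-687,0,16.2],[0.3,504,-687,0,16.2],[0.3,504,-687,0,16.2],[0.3,504,-687,0,16.2]]' 40
```

```text
t: 2.2
tcp_pos: [0.4882, 0.1244, 0.2313]
orientation: [0.0, 1.0, -0.028, -0.0]
force: [-0.7, 0.5, -0.3]
width: 0.0298
gripper_force: 0.0
```

```bash
python3 -m inch '[[0.3,0,0,50,0],[0.3,0,0,100,0],[0.3,0,0,150,0],[0.3,0,0,190,0],[0.3,0,0,215,0],[0.3,0,0,222,0],[0.3,0,0,226,0],[0.3,0,0,228,0],[0.3,0,0,228,0]]'
python3 - <<'E'
from h import *
p,d=cams.grab_frame("scene"); cv2.imwrite("pics/s1.png",cv2.resize(p[150:290,200:420][:,:,::-1],None,fx=3.5,fy=3.5,interpolation=2))
E
```

```text
t: 3.1
tcp_pos: [0.4891, 0.1249, 0.0046]
orientation: [-0.0, 1.0, -0.028, 0.001]
force: [0.7, 0.2, 0.8]
width: 0.0299
gripper_force: 0.0
```

View pics/s1.png

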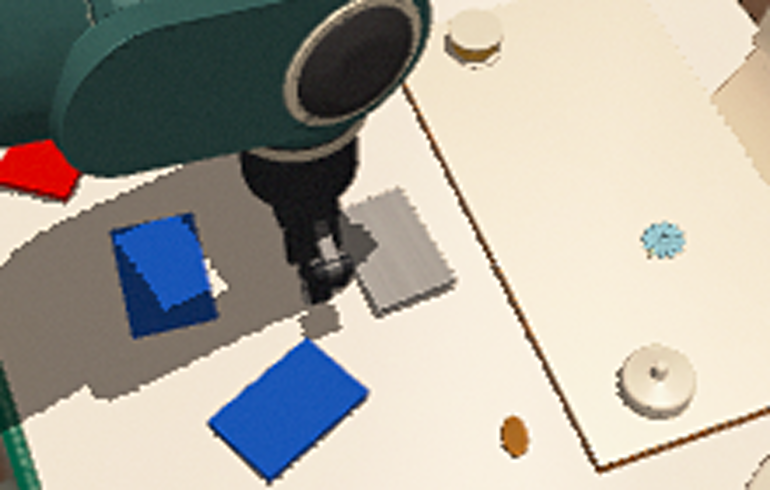

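The fingers stand just behind the block's rear side (crop (320,280)) and clear of both blue blocks. I'll push next.

```bash
python3 -m inch '[[0.3,4,0,0,0],[0.3,8,0,1,0],[0.3,11,0,2,0],[0.3,14,0,2,0],[0.3,18,0,2,0],[0.3,22,0,2,0],[0.3,26,0,2,0],[0.3,30,0,2,0],[0.3,34,0,2,0],[0.3,37,0,2,0],[0.3,40,0,2,0],[0.3,43,0,2,0],[0.3,46,0,2,0],[0.3,48,0,2,0],[0.3,48,0,2,0]]'
```

```text
t: 4.65
tcp_pos: [0.5366, 0.1223, 0.0013]
orientation: [-0.0, 1.0, -0.028, 0.0]
force: [-0.3, -0.1, -0.5]
width: 0.0299
gripper_force: 0.0
```

```bash
python3 -m inch '[[0.3,1,0,0,0],[0.3,2,0,0,0],[0.3,2,0,0,0]]'; python3 -m inch '[[0.3,1,0,0,0],[0.3,1,0,0,0]]';python3 -m inch '[[0.3,1,0,0,0],[0.3,1,0,0,0]]'
```

```text
t: 4.95
tcp_pos: [0.5384, 0.1222, 0.0013]
orientation: [-0.0, 1.0, -0.028, 0.0]
force: [-0.5, -0.4, 0.3]
width: 0.0301
gripper_force: 0.2
t: 5.15
tcp_pos: [0.5394, 0.1222, 0.0013]
orientation: [-0.0, 1.0, -0.028, 0.0]
force: [-1.4, 0.5, -0.0]
width: 0.0297
gripper_force: 0.4
t: 5.35
tcp_pos: [0.5404, 0.1221, 0.0014]
orientation: [-0.0, 1.0, -0.028, 0.0]
force: [-1.6, 0.9, 0.9]
width: 0.03
gripper_force: 0.4
```

```bash
for i in 1; do python3 -m inch '[[0.3,1,0,0,0],[0.3,1,0,0,0]]';python3 -m inch '[[0.3,1,0,0,0],[0.3,1,0,0,0]]';  done
python3 - <<'E'
from h import *
p,d=cams.grab_frame("scene"); cv2.imwrite("pics/s2.png",cv2.resize(p[150:290,220:420][:,:,::-1],None,fx=4,fy=4,interpolation=2))
E
```

```text
t: 5.55
tcp_pos: [0.5414, 0.1221, 0.0013]
orientation: [-0.0, 1.0, -0.028, 0.0]
force: [-1.4, 1.0, 0.2]
width: 0.0299
gripper_force: 0.4
t: 5.75
tcp_pos: [0.5423, 0.122, 0.0013]
orientation: [-0.0, 1.0, -0.028, -0.0]
force: [-1.3, 1.5, 0.9]
width: 0.0299
gripper_force: 1.1
```

View pics/s2.png

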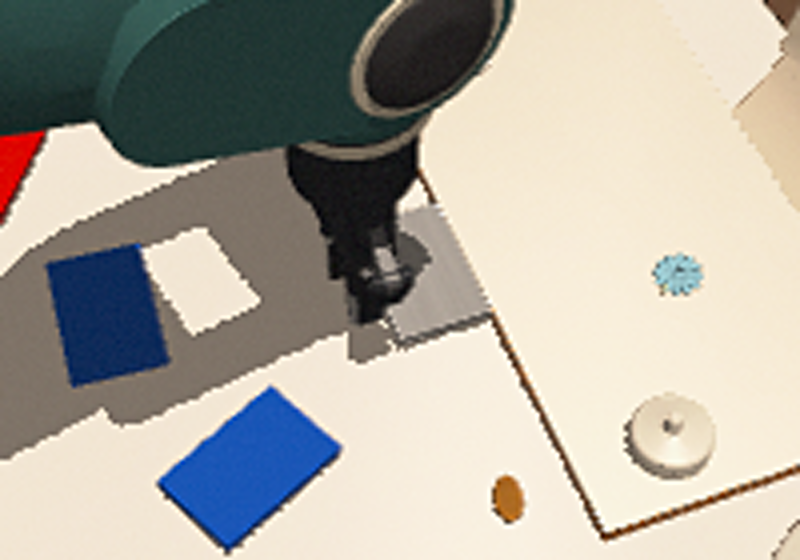

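The block's right front corner at (490,312) reaches the tile edge, and the left corner has a small gap at most. I'll press on.

```bash
python3 -m inch '[[0.3,1,0,0,0],[0.3,1,0,0,0]]';python3 -m inch '[[0.3,1,0,0,0],[0.3,1,0,0,0]]';python3 -m inch '[[0.3,1,0,0,0],[0.3,1,0,0,0]]'
```

```text
t: 6.0
tcp_pos: [0.5425, 0.1221, 0.0012]
orientation: [-0.0, 1.0, -0.028, -0.001]
force: [-11.3, 0.8, 6.0]
width: 0.03
gripper_force: 5.5
t: 6.2
tcp_pos: [0.5426, 0.1221, 0.0012]
orientation: [0.0, 1.0, -0.028, -0.002]
force: [-21.0, 2.6, 13.4]
width: 0.0299
gripper_force: 10.3
t: 6.4
tcp_pos: [0.5427, 0.1221, 0.0011]
orientation: [0.0, 1.0, -0.028, -0.003]
force: [-31.4, 1.4, 20.4]
width: 0.0303
gripper_force: 15.2
```

```bash
python3 -m inch '[[0.3,-1,0,0,0],[0.3,-2.2,0,0,0],[0.3,-2.2,0,0,0]]'; python3 -m inch '[[0.3,0,0,-1,0],[0.3,0,0,-2,0],[0.3,0,0,-3,0],[0.3,0,0,-3,0]]';python3 -m inch '[[0.3,0,0,-1,0],[0.3,0,0,-2,0],[0.3,0,0,-3,0],[0.3,0,0,-3,0]]'
python3 - <<'E'
from h import *
p,d=cams.grab_frame("scene"); cv2.imwrite("pics/s3.png",cv2.resize(p[150:290,220:420][:,:,::-1],None,fx=4,fy=4,interpolation=2))
E
```

```text
t: 6.7
tcp_pos: [0.5425, 0.1221, 0.0012]
orientation: [-0.0, 1.0, -0.028, -0.001]
force: [-8.6, 1.8, 4.4]
width: 0.03
gripper_force: 3.9
t: 7.1
tcp_pos: [0.5425, 0.122, 0.0039]
orientation: [-0.0, 1.0, -0.028, -0.001]
force: [-4.9, 1.3, -1.2]
width: 0.03
gripper_force: 2.6
t: 7.5
tcp_pos: [0.5426, 0.122, 0.0071]
orientation: [-0.0, 1.0, -0.028, -0.001]
force: [-5.4, 1.7, -0.6]
width: 0.0298
gripper_force: 2.8
```

View pics/s3.png

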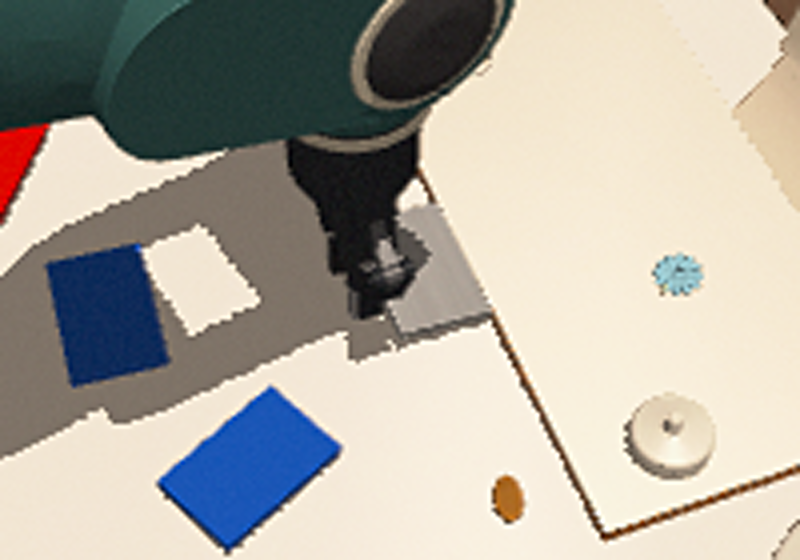

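The rear right corner of the block has risen, from (405,348) to about (400,333) with shadow showing beneath, so friction holds. I'll continue along the arc.

```bash
python3 -m inch '[[0.3,0.2,0,-1.5,0],[0.3,0.2,0,-3,0],[0.3,0.3,0,-4.5,0],[0.3,0.3,0,-4.5,0]]'; python3 -m inch '[[0.3,0.2,0,-1.5,0],[0.3,0.4,0,-3,0],[0.3,0.7,0,-4.5,0],[0.3,0.7,0,-4.5,0]]'
```

```text
t: 7.95
tcp_pos: [0.543, 0.122, 0.0116]
orientation: [-0.0, 1.0, -0.028, -0.001]
force: [-5.6, 1.7, 0.1]
width: 0.0303
gripper_force: 2.8
t: 8.35
tcp_pos: [0.5437, 0.122, 0.0162]
orientation: [-0.0, 1.0, -0.028, -0.001]
force: [-6.2, 2.6, 0.3]
width: 0.03
gripper_force: 3.0
```

```bash
python3 -m inch '[[0.3,0.3,0,-1.5,0],[0.3,0.5,0,-3,0],[0.3,0.8,0,-4.5,0],[0.3,1.1,0,-6,0],[0.3,1.1,0,-6,0]]'; python3 -m inch '[[0.3,0.5,0,-1.5,0],[0.3,1,0,-3,0],[0.3,1.7,0,-5,0],[0.3,1.7,0,-5,0]]'
python3 - <<'E'
from h import *
p,d=cams.grab_frame("scene"); cv2.imwrite("pics/s4.png",cv2.resize(p[150:290,220:420][:,:,::-1],None,fx=4,fy=4,interpolation=2))
E
```

```text
t: 8.85
tcp_pos: [0.5452, 0.1219, 0.0225]
orientation: [-0.0, 1.0, -0.028, -0.0]
force: [-5.1, 0.7, 0.3]
width: 0.0296
gripper_force: 2.7
t: 9.25
tcp_pos: [0.547, 0.1218, 0.0276]
orientation: [-0.0, 1.0, -0.028, 0.0]
force: [-5.9, 0.7, 0.6]
width: 0.0298
gripper_force: 2.8
```

View pics/s4.png

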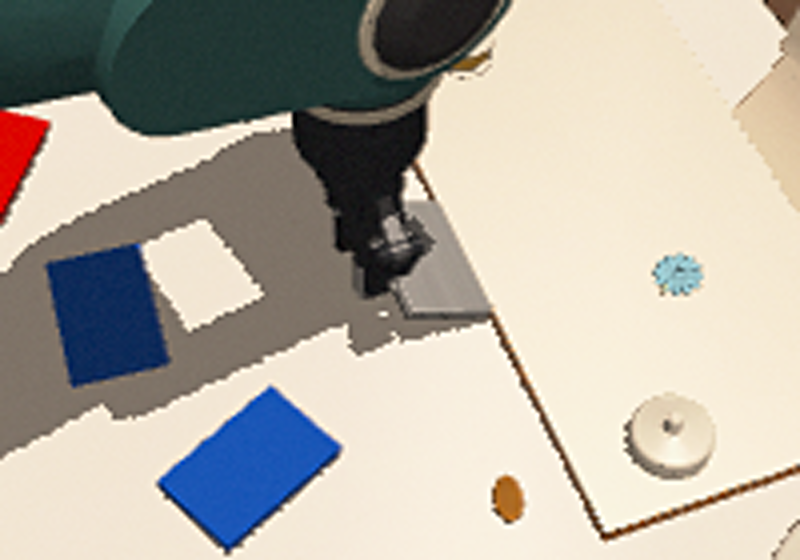

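The block is tilted about 25° with its front low along the tile edge, and nothing else has been disturbed. I'll carry on.

```bash
python3 -m inch '[[0.3,0.7,0,-1.7,0],[0.3,1.3,0,-3.4,0],[0.3,1.9,0,-5,0],[0.3,1.9,0,-5,0]]'; python3 -m inch '[[0.3,1.1,0,-2,0],[0.3,2.2,0,-4,0],[0.3,3.7,0,-6.4,0],[0.3,5.2,0,-8.7,0],[0.3,5.2,0,-8.7,0]]'
```

```text
t: 9.7
tcp_pos: [0.5492, 0.1216, 0.0327]
orientation: [-0.0, 1.0, -0.028, 0.0]
force: [-2.9, 0.8, 0.4]
width: 0.0298
gripper_force: 1.5
t: 10.2
tcp_pos: [0.5545, 0.1213, 0.0415]
orientation: [-0.0, 1.0, -0.028, 0.0]
force: [-1.7, 0.4, 0.1]
width: 0.0298
gripper_force: 0.7
```

```bash
python3 -m inch '[[0.3,0.8,0,0,0],[0.3,2.4,0,-2,0],[0.3,4,0,-4,0],[0.3,5.6,0,-6,0],[0.3,7.2,0,-7.7,0],[0.3,7.2,0,-7.7,0]]'; python3 -m inch '[[0.3,2.1,0,-1.8,0],[0.3,4.2,0,-3.6,0],[0.3,6.3,0,-5.3,0],[0.3,8.4,0,-6.9,0],[0.3,8.4,0,-6.9,0]]'
python3 - <<'E'
from h import *
p,d=cams.grab_frame("scene"); cv2.imwrite("pics/s5.png",cv2.resize(p[150:290,220:420][:,:,::-1],None,fx=4,fy=4,interpolation=2))
E
```

```text
t: 10.8
tcp_pos: [0.5615, 0.1209, 0.049]
orientation: [-0.0, 1.0, -0.028, 0.0]
force: [-2.1, 0.2, 0.2]
width: 0.0298
gripper_force: 1.4
t: 11.3
tcp_pos: [0.57, 0.1204, 0.0558]
orientation: [0.0, 1.0, -0.028, 0.0]
force: [-0.6, 0.2, 1.3]
width: 0.0298
gripper_force: 0.5
```

View pics/s5.png

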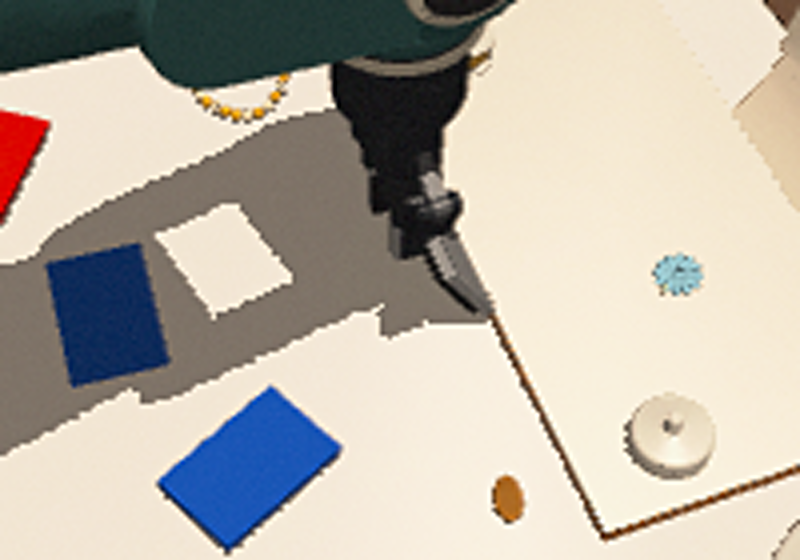

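The block is tilted about 60°, with its foot at the tile edge near (490,312). I'll rise a little more, then push horizontally.

```bash
python3 -m inch '[[0.3,2.5,0,-1.5,0],[0.3,5,0,-3,0],[0.3,7.5,0,-4,0],[0.3,10,0,-4.5,0],[0.3,10,0,-4.5,0]]'; python3 -m inch '[[0.3,2.5,0,0,0],[0.3,5,0,0,0],[0.3,7.5,0,0,0],[0.3,10,0,0,0],[0.3,10,0,0,0]]'
python3 - <<'E'
from h import *
p,d=cams.grab_frame("scene"); cv2.imwrite("pics/s6.png",cv2.resize(p[150:290,220:420][:,:,::-1],None,fx=4,fy=4,interpolation=2))
E
```

```text
t: 11.85
tcp_pos: [0.58, 0.1199, 0.0604]
orientation: [-0.0, 1.0, -0.028, 0.0]
force: [-2.3, 0.2, 3.4]
width: 0.0301
gripper_force: 2.1
t: 12.35
tcp_pos: [0.5913, 0.1194, 0.064]
orientation: [-0.0, 1.0, -0.028, 0.002]
force: [-9.7, -3.0, 33.5]
width: 0.0299
gripper_force: 17.2
```

View pics/s6.png

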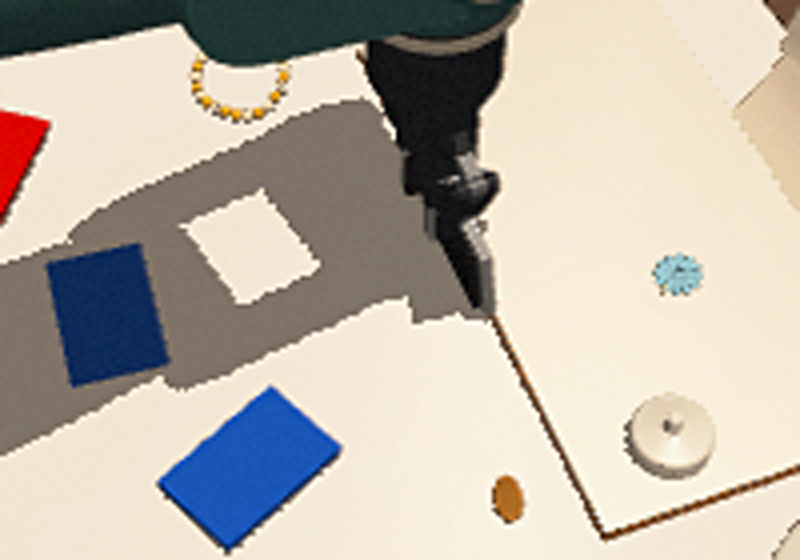

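The block is tilted about 78°, but the friction contact is being pressed down (33 N), so I'll raise the tips to relieve it and then push over.

```bash
python3 -m inch '[[0.3,0,0,-1.5,0],[0.3,0,0,-3,0],[0.3,0,0,-4,0],[0.3,0,0,-4,0]]'; python3 -m inch '[[0.3,2,0,-0.5,0],[0.3,4,0,-1,0],[0.3,4,0,-1,0]]'
```

```text
t: 12.8
tcp_pos: [0.5896, 0.1193, 0.0643]
orientation: [-0.0, 1.0, -0.028, 0.0]
force: [-1.9, 0.6, 6.3]
width: 0.03
gripper_force: 3.3
t: 13.1
tcp_pos: [0.5939, 0.1191, 0.0654]
orientation: [-0.0, 1.0, -0.028, 0.0]
force: [-2.4, -0.6, 7.1]
width: 0.0298
gripper_force: 3.6
```

```bash
python3 -m inch '[[0.3,2,0,-0.5,0],[0.3,4,0,-0.8,0],[0.3,6,0,-1,0],[0.3,6,0,-1,0]]'; python3 -m inch '[[0.3,2,0,0,0],[0.3,4,0,0,0],[0.3,6,0,0,0],[0.3,6,0,0,0]]'
```

```text
t: 13.5
tcp_pos: [0.6, 0.1188, 0.0666]
orientation: [-0.0, 1.0, -0.028, 0.0]
force: [-2.2, -0.5, 7.4]
width: 0.0295
gripper_force: 4.1
t: 13.9
tcp_pos: [0.6064, 0.1184, 0.0671]
orientation: [-0.0, 1.0, -0.028, 0.001]
force: [0.0, -0.8, 11.4]
width: 0.0301
gripper_force: 5.7
```

Run:
```python
from h import *
p,d=cams.grab_frame("scene"); a=cv2.resize(p[170:240,300:380][:,:,::-1],None,fx=6,fy=6,interpolation=2)
q,d=cams.grab_frame("top"); b=cv2.resize(q[150:220,280:340][:,:,::-1],None,fx=6,fy=6,interpolation=2)
cv2.imwrite("pics/s7.png",np.clip(np.hstack([a,b]).astype(float)*1.3,0,255))
```

```text
[ WARN:0@1.079] global loadsave.cpp:1063 imwrite_ Unsupported depth image for selected encoder is fallbacked to CV_8U.
```

View pics/s7.png

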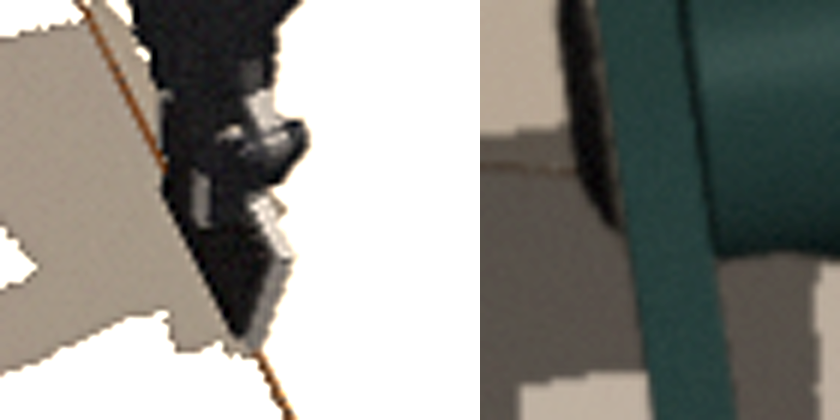

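The block now stands just past upright at the tile edge, with its rubber face toward the robot and the steel on the far side (left panel, foot at (245,345)). I'll push it on over.

```bash
python3 -m inch '[[0.3,1.5,0,-0.7,0],[0.3,3,0,-1,0],[0.3,5,0,-1,0],[0.3,7,0,-0.5,0],[0.3,7,0,-0.5,0]]'; python3 -m inch '[[0.3,2.5,0,0.3,0],[0.3,5,0,0.6,0],[0.3,7.5,0,1.2,0],[0.3,10,0,2,0],[0.3,10,0,2,0]]'
```

```text
t: 14.5
tcp_pos: [0.6133, 0.118, 0.0672]
orientation: [-0.0, 1.0, -0.028, 0.001]
force: [0.4, -0.9, 6.9]
width: 0.0299
gripper_force: 3.9
t: 15.0
tcp_pos: [0.6236, 0.1174, 0.0655]
orientation: [-0.0, 1.0, -0.028, 0.001]
force: [2.4, -0.6, 9.3]
width: 0.0301
gripper_force: 4.5
```

```bash
python3 -m inch '[[0.3,3,0,0.5,0],[0.3,6,0,1.5,0],[0.3,9.5,0,3.5,0],[0.3,13,0,6,0],[0.3,13,0,6,0]]'; python3 -m inch '[[0.3,3,0,2,0],[0.3,6,0,4.5,0],[0.3,9,0,7.5,0],[0.3,12,0,11,0],[0.3,12,0,11,0]]'
```

```text
t: 15.5
tcp_pos: [0.6374, 0.1166, 0.0598]
orientation: [-0.0, 1.0, -0.028, 0.002]
force: [6.2, -1.1, 10.2]
width: 0.0302
gripper_force: 5.2
t: 16.0
tcp_pos: [0.6471, 0.1161, 0.0463]
orientation: [0.0, 1.0, -0.028, -0.001]
force: [-0.5, -0.2, -0.9]
width: 0.0301
gripper_force: 0.0
```

```bash
python3 -m inch '[[0.3,0,0,-20,0],[0.3,0,0,-40,0],[0.3,-40,0,-50,0],[0.3,-80,0,-50,0],[0.3,-95,0,-50,0],[0.3,-95,0,-50,0]]'
python3 - <<'E'
from h import *
p,d=cams.grab_frame("scene"); cv2.imwrite("pics/s8.png",cv2.resize(p[150:290,220:420][:,:,::-1],None,fx=4,fy=4,interpolation=2))
E
```

```text
t: 16.6
tcp_pos: [0.551, 0.1216, 0.0977]
orientation: [-0.0, 1.0, -0.028, 0.0]
force: [0.7, 0.5, -0.1]
width: 0.0298
gripper_force: 0.0
```

View pics/s8.png

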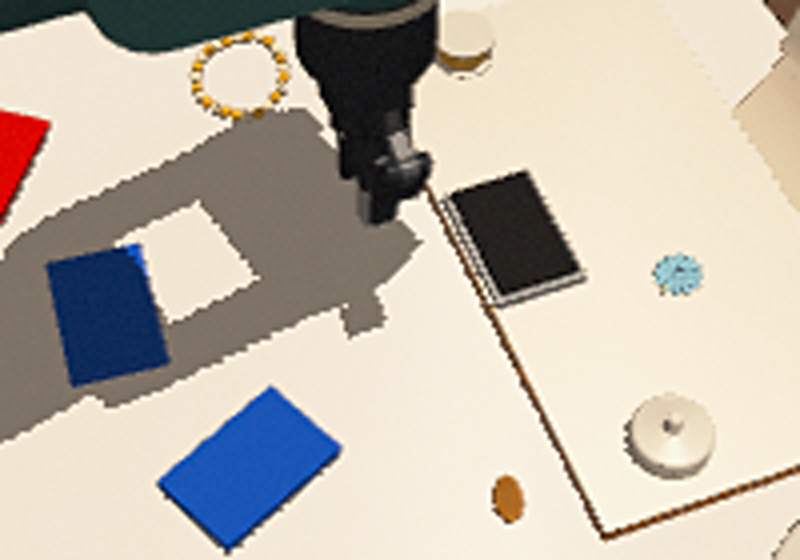

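The block lies flat on the tile with its rubber side up, its near side at the tile edge around (445,195)–(495,305). That picture was the 11th, one over the limit of 10, so I'll view no more and check by numbers only.

```bash
cat > chk.py <<'E'
from h import *
p,d=cams.grab_frame("scene"); i=cams.camera_info("scene");T=i["world_from_camera"]
m=np.zeros(p.shape[:2],np.uint8); r=slice(188,232),slice(328,372); m[r]=(p[r].max(2)<75)*255
c=max(cv2.findContours(m,0,1)[0],key=cv2.contourArea)
w=np.array([ray("scene",*q[0],.025)[:2] for q in c],np.float32)*1000
b=cv2.minAreaRect(w); print("rubber mm",b)
n=np.array([.9985,-.0552]); e=np.array([.6136,.1223])
for q in cv2.boxPoints(b): print(q, "past edge mm",(q-e*1000)@n)
vs,us=np.where(cv2.erode(m,np.ones((3,3)))>0); dd=d[vs,us]; P=np.stack([(us-i["cx"])/i["fx"]*dd,(vs-i["cy"])/i["fy"]*dd,dd],1)@T[:3,:3].T+T[:3,3]
A=np.c_[P[:,:2]-P[:,:2].mean(0),np.ones(len(P))]; print("plane slope x,y, z",np.linalg.lstsq(A,P[:,2],rcond=None)[0])
# scene-camera fit of the tile edge, right of block, for reference
g=cv2.cvtColor(p,cv2.COLOR_RGB2HSV); s=(g[...,1]>110)&(g[...,2]<190); s[:228]=0;s[280:]=0;s[:,:343]=0;s[:,372:]=0
v,u=np.where(s); print(len(u),[ (np.array(ray("scene",a,k,.006))[:2]-e)@n*1000 for a,k in list(zip(u,v))[::12]])
E
python3 chk.py
```

```text
rubber mm ((645.1265258789062, 111.39588165283203), (83.13904571533203, 52.40196990966797), 86.83722686767578)
[616.67194  71.33526] past edge mm 5.880581862792947
[668.9941  68.4441] past edge mm 58.283834182128885
[673.5811  151.45651] past edge mm 58.28170456176756
[621.259   154.34766] past edge mm 5.878453084716775
plane slope x,y, z [-1.11385133 -0.66078679  0.02813476]
124 [np.float64(1.760306391753447), np.float64(1.5930923505484227), np.float64(-0.7909414258053338), np.float64(1.2323444067405989), np.float64(-0.05243147522882148), np.float64(-41.73838722821364), np.float64(-32.10085450628976), np.float64(-42.659385608067524), np.float64(-35.18568947475421), np.float64(-45.68732991925517), np.float64(-0.2543275894800502)]
```

```bash
python3 -m inch '[[0.3,20,7,40,0],[0.3,38,7,70,0],[0.3,40,7,83,0],[0.3,43,7,83,0],[0.3,46,7,83,0],[0.3,49,7,83,0],[0.3,52,7,83,0],[0.3,54,7,83,0],[0.3,56,7,83,0],[0.3,58,7,83,0],[0.3,60,7,83,0],[0.3,60,7,83,0]]'; python3 -m inch '[[0.3,-15,0,-5,0],[0.3,-40,0,-50,0],[0.3,-60,0,-85,0],[0.3,-60,0,-85,0]]'; python3 chk.py
```

```text
t: 17.9
tcp_pos: [0.6123, 0.1112, 0.0154]
orientation: [-0.0, 1.0, -0.028, 0.0]
force: [-3.5, -0.5, 7.1]
width: 0.0301
gripper_force: 3.9
t: 18.3
tcp_pos: [0.5527, 0.115, 0.1055]
orientation: [-0.001, 1.0, -0.028, 0.004]
force: [0.5, 0.7, 0.7]
width: 0.0297
gripper_force: 0.0
rubber mm ((651.1996459960938, 111.15101623535156), (83.28612518310547, 52.12769317626953), 86.6624984741211)
[622.7556    71.095955] past edge mm 11.968345101318338
[674.7949   68.06121] past edge mm 64.09711066528318
[679.6437  151.20609] past edge mm 64.34899533935545
[627.6044  154.24081] past edge mm 12.22023061767576
plane slope x,y, z [-0.98212586 -0.57124529  0.02612328]
123 [np.float64(1.760306391753447), np.float64(1.5930923505484227), np.float64(-0.7909414258053338), np.float64(1.2323444067405989), np.float64(-0.05243147522882148), np.float64(-41.73838722821364), np.float64(-32.10085450628976), np.float64(-42.659385608067524), np.float64(-35.18568947475421), np.float64(-43.57195615044141), np.float64(-45.58166963905935)]
```

Steel is now about 8 mm inside the tile edge, square and flat, and the robot is clear. I'm handing in.

```bash
python3 -c "
from plant import workorder; print(workorder.sign_off())"
```

```text
the job is handed in; nothing more can be done
None
```

The block lies on the tile rubber side up, about 8 mm in from the near edge; it was pushed and tipped over, never gripped, and handed in at about 18 s. Two caveats: I viewed 11 pictures, one over the limit of 10, and my depth check of flatness gave an unusable reading, so "flat" rests on the last picture and the measured rubber outline of 83 x 52 mm.

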